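# Load and start the snack board steriliser

### The arm

A 6-joint arm with a two-finger parallel gripper is mounted at the origin on the work surface. World frame = base frame: x ahead of the robot, y to its left, z up, the work surface at z = 0. Lengths are in m, angles in rad, forces in N, time in s.
With the tool pointing down it reaches from about 0.4 to 0.925 m from the base axis. Payload 12.5 kg.
Tool frame: the origin (TCP) lies at the very end of the fingers, on their centre line; the grasp point (between the pads) lies 19 mm behind it; z points along the fingers, y is the line along which they close (so a half turn about z gives the same grasp; the last joint's range is limited). The gripper opens to 95 mm and grips with 3 to 60 N. Pads are 20 mm wide; open, the fingers measure 119 mm over their backs; the gripper's body (75 mm by 180 mm) begins 59 mm behind the grasp point.
Start: joints at [-1.21, 0.491, 1.559, -0, 1.092, -0.106], TCP at [0.281, -0.558, 0.215] pointing down, gripper open.
Joint ranges: [-3.1, 3.1], [-0.84, 2.19], [0.05, 2.79], [-1.13, 4.28], [0.06, 2.93], [-2.69, 2.69]. Speed limits (rad/s): [2.22, 2.22, 2.79, 3.14, 3.14, 3.14].

### API

Orientations are given as a unit quaternion [x, y, z, w].
In Python, from bench import arm gives the robot as it stands. The module is installed in compiled form; this text tells all that it offers.
- The arm moves only by the shell command python3 -m crank 'ROWS'. ROWS is JSON, a list that holds one entry, the list of rows, each a list of 5 numbers: the shift along the world's x, y, z as a fraction of full scale, then the turn about the world's z as a fraction of full scale, then the finger opening in mm, from 0 to 95.1. In form: [[[tx, ty, tz, spin, fingers], ...]]. A call has 1 to 12 rows; each row shifts and turns the commanded pose from where the row before left it; what a row does not reach is not made up. Full scale, the value 1, is 30 mm for a shift and 90 degrees for a turn. A row lasts 1/10 s, in which the tool goes at most 50 mm and 8.59 degrees, less where a joint would pass 70% of its speed; a pose out of reach is approached as far as the arm can. A call with a number of a shift or a turn outside -1 to 1 is refused whole. A call with a gripper value outside its range is refused whole. The fingers move at their own pace and stop on an object; the grip force is fixed at half the most. Time passes only in rows, so rows that do not move let the fingers close. It gives the time, the measured TCP pose, the force, the opening and the grip force at its end, in the units of the state.
- arm.state(): the state, without advancing time (a new reading comes with each control period).
- arm.snapshot(name): name is "side" or "top" or "wrist"; returns the picture (384x512x3 uint8, red, green, blue); there is no depth.
- arm.camera_info(name): a dict with "fov_y" (degrees; the focal length in pixels is half the picture's height over the tangent of half this angle, whatever the lens; pixels are square), "cx", "cy" (the principal point, pixels), "R" (3x3) and "t" (3): a world point X has camera coordinates R X + t. Camera axes: x right, y down, z forward; pixel columns grow to the right and rows downward; lengths in m; the calibration is good to about 2 mm. A picture is of the moment at which its call begins: read the wrist's pose just before it. camera_info takes no time and is no camera call; for the wrist camera it gives the pose at the moment of the call.
- arm.job_done(): hands the job in; it is judged then, once.
The state is a dict: "time": time; "q": joint angles; "joint_velocities": joint speeds; "effort": joint torques, N m; "position": TCP position; "ee_rot": TCP orientation; "force": force on the tool from outside, world axes, zero at the start; "torque": the same for the moment, N m; "grip_width": opening from 0.0 (shut) to 1.0 (fully open); "grasp_force": force on a finger pad.
Only numpy, scipy, OpenCV 4.12 (cv2) and the standard library are available. Lean on these libraries where they do the work, as an engineer would, in place of code of your own. Each camera call takes 0.05 s, during which the arm holds its last target. There are 200 camera calls.

### The job

Press the white key to wake the steriliser, then slide every snack board up out of the wooden rack and stand each in a bay of the white dock, fully down, and set the green snack cup upright in the middle of its round pad. Only when all is loaded, start the programme by pressing the yellow key, then the blue, then the green, fully down and one at a time. Leave everything else as it is, and finish with the boards in the dock and the cup centred on its pad.

Things in the scene. Friction and masses are not known exactly. Their poses are not given: they have to be found in the camera images.
- rack: fixed dark wooden rack, 130 (x) by 236 (y) by 50 mm high, origin at the centre of its underside; four 12 mm wide slots run along its x axis at y = -81, -27, 27, 81 mm; slot floor 10 mm up, slots 40 mm deep, open at both ends
- dock: fixed white steriliser dock with a steel base, 130 (x) by 236 (y) mm, origin at the centre of its underside; four upright bays, 16 mm wide, run along its x axis at y = -81, -27, 27, 81 mm; bay floor 10 mm up, straight walls to 50 mm, and between the bays 45 degree roof-shaped ridges up to 69 mm that guide a board in
- pad: fixed round steel cup pad, diameter 90, 8 mm high, with a grey disc on top; origin at the centre of its underside
- cup: loose green silicone snack cup, round, open, 68 mm high, 66 mm across at the rim and 62 mm at the foot, walls 4 mm, floor 14 mm thick, 160 g; origin at the centre of its underside, z up
- board1: loose light wood snack board (may be absent), 110 (x) by 8 (y, its thickness) by 120 mm (z, upwards), 110 g; origin at the centre of its lower edge; it starts upright in a rack slot with 80 mm showing above the rack
- board2: loose white ceramic snack board (may be absent), 110 (x) by 8 (y, its thickness) by 120 mm (z, upwards), 110 g; origin at the centre of its lower edge; it starts upright in a rack slot with 80 mm showing above the rack
- board3: loose blue snack board (may be absent), 110 (x) by 8 (y, its thickness) by 120 mm (z, upwards), 110 g; origin at the centre of its lower edge; it starts upright in a rack slot with 80 mm showing above the rack
- board4: loose terracotta snack board (may be absent), 110 (x) by 8 (y, its thickness) by 120 mm (z, upwards), 110 g; origin at the centre of its lower edge; it starts upright in a rack slot with 80 mm showing above the rack
- key_white_top (a point): centre of the top of the white round spring key, 32 mm across, one of four in a row 50 mm apart on a flat aluminium strip; press straight down
- key_white (a joint): travel of the white key: 0 up, 0.006 m fully down (4.5 N); counts as pressed beyond 0.004
- key_yellow_top (a point): centre of the top of the yellow round spring key, 32 mm across, one of four in a row 50 mm apart on a flat aluminium strip; press straight down
- key_yellow (a joint): travel of the yellow key: 0 up, 0.006 m fully down (4.5 N); counts as pressed beyond 0.004
- key_blue_top (a point): centre of the top of the blue round spring key, 32 mm across, one of four in a row 50 mm apart on a flat aluminium strip; press straight down
- key_blue (a joint): travel of the blue key: 0 up, 0.006 m fully down (4.5 N); counts as pressed beyond 0.004
- key_green_top (a point): centre of the top of the green round spring key, 32 mm across, one of four in a row 50 mm apart on a flat aluminium strip; press straight down
- key_green (a joint): travel of the green key: 0 up, 0.006 m fully down (4.5 N); counts as pressed beyond 0.004
- jar: bystander, leave alone: glass jar with its steel flap lid closed, 100 mm across, 114 mm high; origin at the centre of its underside
- dish: bystander, leave alone: shallow white ceramic dish, 100 mm across, 30 mm high; origin at the centre of its underside
- tong: bystander, leave alone: steel tong lying flat, 180 mm long, about 35 mm wide, 12 mm high; origin at the centre of its underside
- mug: bystander, leave alone: blue mug, 80 mm across, 90 mm high; origin at the centre of its underside
- tin: bystander, leave alone: copper tin, 70 mm across, 90 mm high; origin at the centre of its underside
- ramekin: bystander, leave alone: terracotta ramekin, 70 mm across, 40 mm high; origin at the centre of its underside
There are look-alikes about, which are no part of the job. Several things look just like the pad: the one meant starts nearest to the robot's base.

How it is judged:
On the way, in this order (a step that is already met when the one before it is completed fails the run):
1. the white key is pressed (value of joint key_white above 0.004 m), for 0.1 s.
2. every board present stands in the dock and the cup is on its pad (x of board1 in the frame of dock between -0.035 and 0.035 m and y of board1 in the frame of dock between -0.1 and 0.1 m and z of each of board1, board2, board3, board4 in the frame of dock below 0.018 m and angle between each of board1, board2, board3, board4's own z axis and vertical below 0.35 rad and x of board2 in the frame of dock between -0.035 and 0.035 m and y of board2 in the frame of dock between -0.1 and 0.1 m and x of board3 in the frame of dock between -0.035 and 0.035 m and y of board3 in the frame of dock between -0.1 and 0.1 m and x of board4 in the frame of dock between -0.035 and 0.035 m and y of board4 in the frame of dock between -0.1 and 0.1 m and horizontal distance between cup and pad below 0.018 m and z of cup in the frame of pad below 0.013 m and angle between cup's own z axis and vertical below 0.1 rad), for 0.2 s.
3. then the yellow key is pressed (value of joint key_yellow above 0.004 m), for 0.1 s.
4. then the blue key is pressed (value of joint key_blue above 0.004 m), for 0.1 s.
5. then the green key is pressed (value of joint key_green above 0.004 m), for 0.1 s.
At the end, for the whole second after the job is handed in: every board present stands in a dock bay, on the bay floor (within 8 mm), within 35 mm of the bay's middle lengthways and within 0.35 rad of upright; the cup stands upright on the pad within 18 mm of its centre; all at rest, all keys up (all of step 2 and linear speed of each of cup, board1, board2, board3, board4 below 0.03 m/s and value of joint each of key_white, key_yellow, key_blue, key_green below 0.003 m); the robot touches nothing.
It fails at once if a programme key (yellow, blue, green) pressed while a board is not yet in the dock (value of joint any of key_yellow, key_blue, key_green above 0.003 m and (not (x of board1 in the frame of dock between -0.035 and 0.035 m and y of board1 in the frame of dock between -0.1 and 0.1 m and z of board1 in the frame of dock below 0.018 m and angle between board1's own z axis and vertical below 0.35 rad) or not (x of board2 in the frame of dock between -0.035 and 0.035 m and y of board2 in the frame of dock between -0.1 and 0.1 m and z of board2 in the frame of dock below 0.018 m and angle between board2's own z axis and vertical below 0.35 rad) or not (x of board3 in the frame of dock between -0.035 and 0.035 m and y of board3 in the frame of dock between -0.1 and 0.1 m and z of board3 in the frame of dock below 0.018 m and angle between board3's own z axis and vertical below 0.35 rad) or not (x of board4 in the frame of dock between -0.035 and 0.035 m and y of board4 in the frame of dock between -0.1 and 0.1 m and z of board4 in the frame of dock below 0.018 m and angle between board4's own z axis and vertical below 0.35 rad))).
It fails at once if two keys pressed at once (value of joint each of key_white, key_yellow above 0.003 m or value of joint each of key_white, key_blue above 0.003 m or value of joint each of key_white, key_green above 0.003 m or value of joint each of key_yellow, key_blue above 0.003 m or value of joint each of key_yellow, key_green above 0.003 m or value of joint each of key_blue, key_green above 0.003 m).
It fails at once if a bystander moved more than 50 mm (distance of any of jar, dish, tong, mug, tin, ramekin from where it was at the start of the episode above 0.05 m).
It fails at once if a bystander knocked over (angle between any of jar, dish, tong, mug, tin, ramekin's own z axis and vertical above 0.5 rad).
Of board1, board2, board3, board4 only 2 to 4 are there at a start; the rules pass over those that are not, and their reading is None.
At some moment in a run one of cup may be knocked a few centimetres aside while the robot is not near it.
It also fails if it takes over 210 s, if anything falls off the work surface, if the arm or the gripper's body presses on something with over 40 N, if the wrist force passes 120 N, or if a joint passes its speed limit or range.

## Working session

There is one attempt and no reset: what is moved stays moved. The work goes in short steps, Python scripts to look and compute and a shell command to move; the robot and the scene stay as the last step left them, time stands still between calls to the robot, and variables do not carry over. Pictures are saved under pics/ and viewed, at most 14 in all, crops included, and the job is handed in when it is done.

```bash
mkdir -p pics
cat > h.py <<'E'
import numpy as np, cv2, json
from bench import arm
def info(n):
    c=arm.camera_info(n); f=192/np.tan(np.radians(c["fov_y"])/2)
    return f,c["cx"],c["cy"],np.array(c["R"]),np.array(c["t"])
def snap(n,name):
    c=info(n); im=arm.snapshot(n); cv2.imwrite(f"pics/{name}.png",im[:,:,::-1]); np.savez(f"pics/{name}.npz",f=c[0],cx=c[1],cy=c[2],R=c[3],t=c[4]); return im
def cam(name):
    d=np.load(f"pics/{name}.npz"); return float(d['f']),float(d['cx']),float(d['cy']),d['R'],d['t']
def ray(c,u,v):
    f,cx,cy,R,t=c; d=R.T@np.array([(u-cx)/f,(v-cy)/f,1]); return -R.T@t,d
def onz(c,u,v,z):
    o,d=ray(c,u,v); return o+d*(z-o[2])/d[2]
def proj(c,X):
    f,cx,cy,R,t=c; p=R@np.array(X)+t; return f*p[0]/p[2]+cx,f*p[1]/p[2]+cy
def tri(c1,p1,c2,p2):
    o1,d1=ray(c1,*p1);o2,d2=ray(c2,*p2)
    s=np.linalg.lstsq(np.c_[d1,-d2],o2-o1,rcond=None)[0]
    a=o1+s[0]*d1;b=o2+s[1]*d2; return (a+b)/2,np.linalg.norm(a-b)
E
python3 - <<'E'
from h import *
np.set_printoptions(precision=3,suppress=True)
ims=[snap(n,n+"0") for n in("side","top","wrist")]
for n in("side","top","wrist"):
    c=cam(n+"0");print(n,c[0],c[1:3],"pos",-c[3].T@c[4],"fwd",c[3][2])
s=arm.state();print({k:s[k] for k in("time","position","ee_rot","force","grip_width")})
E
```

```text
side 440.46401673312204 (261.18059612182844, 198.10962060768475) pos [0.483 0.981 0.853] fwd [ 0.055 -0.779 -0.625]
top 373.6743696341489 (257.15190145842837, 191.0475255127201) pos [ 0.461 -0.006  1.037] fwd [ 0.075  0.012 -0.997]
wrist 285.09102994605564 (256.18916153411595, 194.8586850909099) pos [ 0.347 -0.524  0.384] fwd [-0.236 -0.117 -0.965]
{'time': 0.15, 'position': array([ 0.281, -0.558,  0.214]), 'ee_rot': array([ 0.973,  0.231, -0.   , -0.   ]), 'force': array([ 0.1  , -0.39 , -1.158]), 'grip_width': 0.9982442294296426}
```

View pics/top0.png

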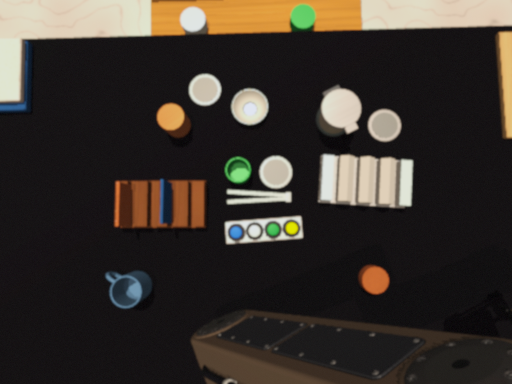

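View pics/side0.png

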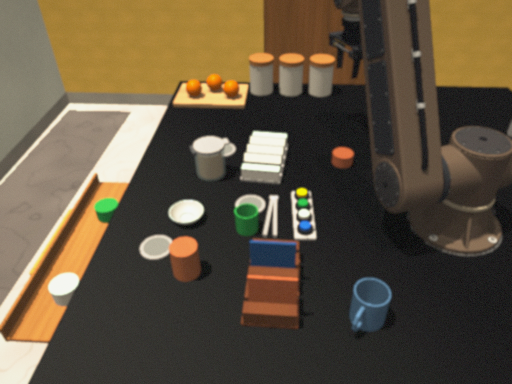

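The top view shows the rack at about (160,204) with the blue board at column 165, the dock at (366,181), the cup at (238,170), and the nearest pad at (276,172). The keys run blue (236,232), white (255,230), green (273,229), yellow (291,228). Next I'll enlarge the rack, dock and keys.

Run:
```python
from h import *
t=cv2.imread("pics/top0.png");s=cv2.imread("pics/side0.png")
a=cv2.resize(t[170:240,105:215],(400,255),interpolation=3)
b=cv2.resize(t[145:217,310:420],(400,262),interpolation=3)
d=cv2.resize(s[225:335,230:320],(400,489),interpolation=3)
L=np.vstack([a,b]); o=np.zeros((560,800,3),np.uint8); o[:517,:400]=L; o[:489,400:]=d
cv2.imwrite("pics/c1.png",o)
a=cv2.resize(t[150:250,180:310],(520,400),interpolation=3)
d=cv2.resize(s[125:190,230:300],(280,260),interpolation=3)
o=np.zeros((400,800,3),np.uint8);o[:,:520]=a;o[:260,520:]=d
cv2.imwrite("pics/c2.png",o)
```

```text
(no output)
```

View pics/c1.png

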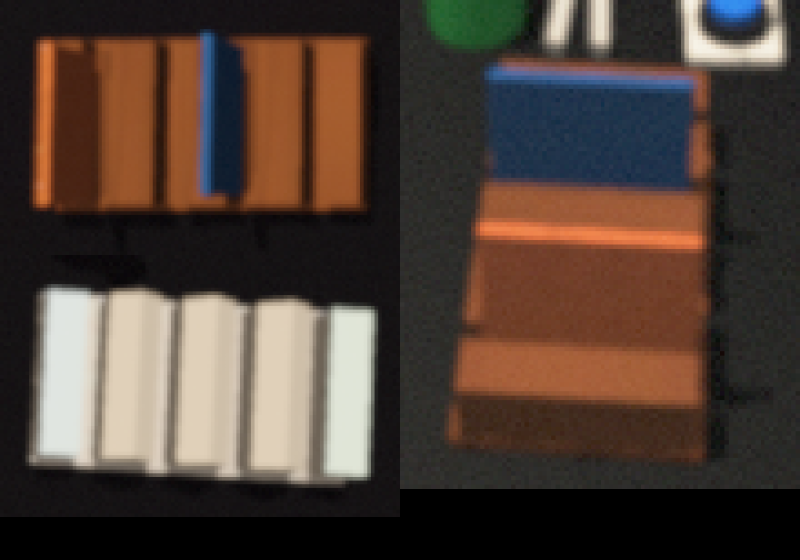

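View pics/c2.png

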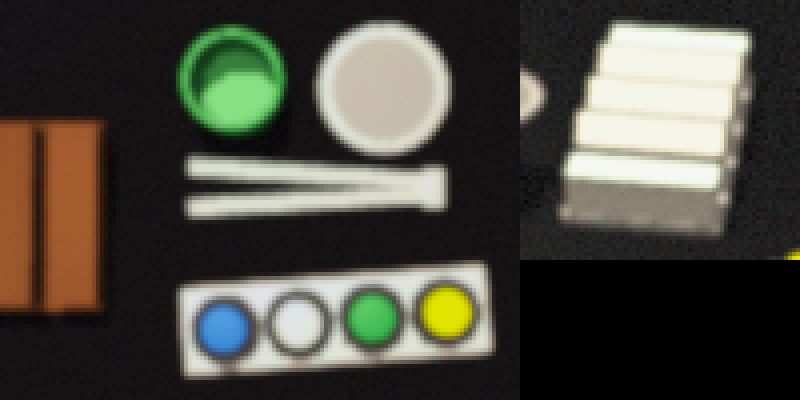

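Two boards are present: terracotta in the leftmost slot (top edge at top-view crop column 45) and blue in the third slot (crop column 208). Now I'll measure.

```bash
cat > m.py <<'E'
from h import *
np.set_printoptions(precision=4,suppress=True)
def mask(im,lo,hi,roi):
    hsv=cv2.cvtColor(im,cv2.COLOR_BGR2HSV); m=cv2.inRange(hsv,lo,hi); o=np.zeros_like(m); x0,y0,x1,y1=roi; o[y0:y1,x0:x1]=m[y0:y1,x0:x1]; return o
def big(m):
    cs=cv2.findContours(m,cv2.RETR_EXTERNAL,cv2.CHAIN_APPROX_NONE)[0]; return max(cs,key=cv2.contourArea)
def ends(m):
    r=cv2.minAreaRect(cv2.findNonZero(m)); b=cv2.boxPoints(r); L=[np.linalg.norm(b[i]-b[i-1]) for i in range(4)]
    i=int(np.argmin(L[:2])); e=[(b[i]+b[i-1])/2,(b[i-2]+b[i-3])/2]; return e,r
E
python3 - <<'E'
from m import *
t=cv2.imread("pics/top0.png");s=cv2.imread("pics/side0.png");ct=cam("top0");cs=cam("side0")
# keys
for n,lo,hi,rt,rs in [("yellow",(22,150,120),(35,255,255),(280,215,305,240),(290,180,315,200)),("green",(50,90,60),(80,255,255),(262,215,283,240),(292,195,315,210)),("blue",(95,120,80),(115,255,255),(225,220,246,245),(295,220,316,235)),("white",(0,0,150),(180,60,255),(248,223,262,238),(298,209,310,221))]:
    p=[]
    for im,r in((t,rt),(s,rs)):
        m=mask(im,lo,hi,r); q=cv2.fitEllipse(big(m)); p.append(q[0])
    X,e=tri(ct,p[0],cs,p[1]); print(n,np.round(p,1).tolist(),X,"gap",e, "z.03:",onz(ct,*p[0],.03))
for n,lo,hi,rt,rs in [("blue",(105,120,110),(125,255,255),(150,170,180,235),(240,230,310,275)),("terra",(5,100,170),(20,255,255),(110,175,125,235),(240,270,305,290))]:
    E=[]
    for im,r in((t,rt),(s,rs)):
        m=mask(im,lo,hi,r); e,rr=ends(m); E.append(e); print(n,np.round(rr[1],1),np.round(e,1).tolist())
    a=sorted(E[0],key=lambda p:p[1]); b=sorted(E[1],key=lambda p:p[0])
    for i in(0,1):print("  end",tri(ct,a[i],cs,b[i]),onz(ct,*a[i],.13))
# cup rim, pad
m=mask(t,(45,80,40),(85,255,255),(220,150,256,190)); q=cv2.fitEllipse(big(m)); r=q[0]; d=[np.linalg.norm(onz(ct,r[0]+q[1][0]/2,r[1],.068)-onz(ct,*r,.068))*2000]
print("cup",q,onz(ct,*r,.068),d)
m=mask(t,(0,0,90),(180,80,255),(257,152,296,189)); q=cv2.fitEllipse(big(m)); print("pad",q,onz(ct,*q[0],.008),q[1][0]/ct[0]*1030)
# rack / dock outlines
m=mask(t,(0,80,40),(20,255,255),(110,170,212,235)); m=cv2.morphologyEx(m,cv2.MORPH_CLOSE,np.ones((9,9)))
q=cv2.minAreaRect(big(m));print("rack",q,[onz(ct,*p,.05) for p in cv2.boxPoints(q)])
m=mask(t,(0,0,80),(180,110,255),(315,148,420,215));m=cv2.morphologyEx(m,cv2.MORPH_CLOSE,np.ones((7,7)))
q=cv2.minAreaRect(big(m));print("dock",q,[onz(ct,*p,.05) for p in cv2.boxPoints(q)])
E
```

```text
yellow [[291.3, 227.8], [301.2, 191.7]] [ 0.436  -0.083   0.0301] gap 0.0011334397772078402 z.03: [ 0.4366 -0.0831  0.03  ]
green [[272.8, 229.2], [302.1, 202.3]] [ 0.4334 -0.0333  0.0292] gap 0.0007107490587033963 z.03: [ 0.4338 -0.0333  0.03  ]
blue [[235.5, 232.0], [304.5, 225.0]] [0.4279 0.0669 0.0297] gap 0.0010811283576941727 z.03: [0.4285 0.0669 0.03  ]
white [[254.1, 230.5], [303.6, 212.9]] [0.4305 0.017  0.0311] gap 0.0019464268571664199 z.03: [0.4315 0.017  0.03  ]
blue [43.  2.] [[162.0, 179.0], [162.0, 222.0]]
blue [44.1  2.5] [[250.0, 241.1999969482422], [294.0, 244.5]]
  end (array([0.5638, 0.2384, 0.1269]), np.float64(0.0023874159686907087)) [0.5647 0.2376 0.13  ]
  end (array([0.4595, 0.2398, 0.1228]), np.float64(0.00044772917832159426)) [0.4597 0.2379 0.13  ]
terra [ 3.1 43. ] [[116.4000015258789, 225.0], [117.5999984741211, 182.0]]
terra [50.1  4.5] [[247.0, 275.6000061035156], [297.1000061035156, 278.5]]
  end (array([0.5599, 0.3471, 0.1295]), np.float64(4.154797237658085e-05)) [0.5599 0.3469 0.13  ]
  end (array([0.4535, 0.3493, 0.1296]), np.float64(0.0026310111807790826)) [0.4548 0.3491 0.13  ]
cup ((237.54441833496094, 169.51466369628906), (27.217716217041016, 27.646867752075195), 134.91986083984375) [0.5921 0.056  0.068 ] [np.float64(71.18334896504173)]
pad ((275.4442443847656, 171.68276977539062), (33.15446090698242, 33.452056884765625), 114.50544738769531) [ 0.5916 -0.0452  0.008 ] 91.38730806618084
rack ((159.5, 203.5), (49.0, 93.0), 90.0) [array([0.5768, 0.3904, 0.05  ]), array([0.5711, 0.1416, 0.05  ]), array([0.4413, 0.1431, 0.05  ]), array([0.4465, 0.3894, 0.05  ])]
dock ((365.69476318359375, 180.2997283935547), (93.71240234375, 50.9820671081543), 3.012787342071533) [array([ 0.4998, -0.1524,  0.05  ]), array([ 0.6353, -0.1641,  0.05  ]), array([ 0.6161, -0.4112,  0.05  ]), array([ 0.4814, -0.3971,  0.05  ])]
```

Heights check out: key tops at 30 mm, spaced 50 mm; board tops at about 129 mm, 108 mm (two slots) apart; pad 91 mm. I'll move over the dock for a wrist view, then on to the keys.

```bash
python3 -m crank '[[[0.7,0.93,0,-0.03,95],[0.7,0.93,0,-0.03,95],[0.7,0.93,0,-0.03,95],[0.7,0.93,0,-0.03,95],[0.7,0.93,0,-0.03,95],[0.7,0.93,0,-0.03,95],[0.7,0.93,0,-0.03,95],[0.7,0.93,0,-0.03,95],[0.7,0.93,0,-0.03,95],[0.7,0.93,0,-0.03,95],[0,0,0,0,0],[0,0,0,0,0]]]'
python3 - <<'E'
from h import *
snap("wrist","wd"); s=arm.state();print(s["position"],s["ee_rot"],s["time"])
E
```

```text
time: 1.35
position: [0.4915, -0.2786, 0.2145]
ee_rot: [1.0, -0.001, -0.0, -0.0]
force: [-0.5, -1.0, -0.3]
grip_width: 0.883
grasp_force: 0.0
[ 0.49112305 -0.27926544  0.21451568] [ 9.99998460e-01 -1.74583035e-03 -1.75645884e-04  1.58911988e-05] 1.4
```

View pics/wd.png

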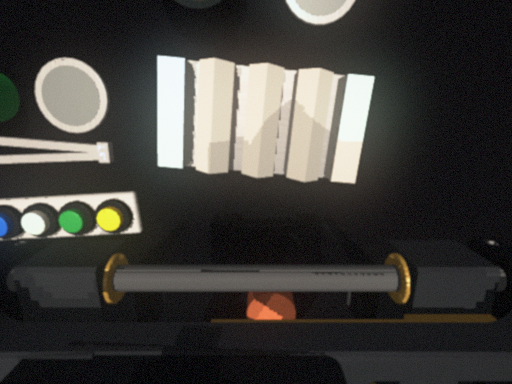

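The wrist view shows the dock with its outer left wall at columns 157–185 and its right wall at 334–374, plus the pad at (71,95) and the key strip at lower left. I'll take the dock corners from this view and check them against the stated sizes.

Run:
```python
from m import *
w=cv2.imread("pics/wd.png");c=cam("wd");t=cv2.imread("pics/top0.png");ct=cam("top0")
def walls(im,c,rois,lo,hi):
    for r in rois:
        m=mask(im,lo,hi,r); k=big(m); ap=cv2.minAreaRect(k); b=cv2.boxPoints(ap)
        for z in(.05,.069):
            P=np.array([onz(c,*p,z) for p in b]); print(z,np.round(b).tolist() if z==.05 else '',P[:,:2].mean(0),np.sort([np.linalg.norm(P[0]-P[1]),np.linalg.norm(P[1]-P[2])]), P[:,:2].round(3).tolist())
walls(w,c,[(150,50,188,172),(330,70,378,188)],(60,0,190),(130,60,255)) 
walls(t,ct,[(316,148,340,212),(396,150,416,212)],(60,0,190),(130,60,255))
print([cv2.cvtColor(w,cv2.COLOR_BGR2HSV)[y,x].tolist() for x,y in((170,100),(355,110),(215,110),(263,110),(345,170))])
m=mask(w,(0,0,60),(180,80,255),(25,45,115,140));q=cv2.fitEllipse(big(m));print("pad",q,onz(c,*q[0],.008))
T,S=(275.4,171.7),q[0];print(tri(ct,T,c,S))
m=mask(w,(0,0,170),(180,60,255),(22,206,50,238));q=cv2.fitEllipse(big(m));print("white",q,onz(c,*q[0],.03))
```

```text
0.05 [[157.0, 56.0], [184.0, 56.0], [184.0, 167.0], [157.0, 167.0]] [ 0.5679 -0.1809] [0.029  0.1207] [[0.628, -0.171], [0.628, -0.2], [0.508, -0.192], [0.508, -0.16]]
0.069  [ 0.5678 -0.1864] [0.0274 0.1139] [[0.625, -0.177], [0.625, -0.205], [0.511, -0.197], [0.511, -0.167]]
0.05 [[337.0, 138.0], [348.0, 72.0], [374.0, 76.0], [363.0, 143.0]] [ 0.5739 -0.389 ] [0.0292 0.0717] [[0.541, -0.371], [0.612, -0.378], [0.608, -0.406], [0.536, -0.401]]
0.069  [ 0.5734 -0.3827] [0.0276 0.0676] [[0.542, -0.365], [0.609, -0.372], [0.605, -0.399], [0.537, -0.394]]
0.05 [[321.0, 197.0], [324.0, 155.0], [332.0, 155.0], [329.0, 197.0]] [ 0.5719 -0.1788] [0.0225 0.1134] [[0.516, -0.162], [0.629, -0.173], [0.627, -0.196], [0.514, -0.184]]
0.069  [ 0.5697 -0.1754] [0.022  0.1112] [[0.515, -0.159], [0.626, -0.17], [0.624, -0.192], [0.513, -0.181]]Traceback (most recent call last):
  File "<stdin>", line 9, in <module>
  File "<stdin>", line 5, in walls
  File "m.py", line 6, in big
    cs=cv2.findContours(m,cv2.RETR_EXTERNAL,cv2.CHAIN_APPROX_NONE)[0]; return max(cs,key=cv2.contourArea)
                                                                              ~~~^^^^^^^^^^^^^^^^^^^^^^^^
ValueError: max() iterable argument is empty
```

The dock's outer top corners are 236 mm apart at z = 50 mm, which matches. That puts its centre at about (0.557, -0.283) with yaw of about -4.9°. On to the white key.

```bash
python3 -m crank '[[[-0.2,0.99,0,0,0],[-0.2,0.99,0,0,0],[-0.2,0.99,0,0,0],[-0.2,0.99,0,0,0],[-0.2,0.99,0,0,0],[-0.2,0.99,0,0,0],[-0.2,0.99,0,0,0],[-0.2,0.99,0,0,0],[-0.2,0.99,0,0,0],[-0.2,0.99,0,0,0],[0,0,0,0,0],[0,0,0,0,0]]]'
python3 -m crank '[[[0,0,-0.8,0,0],[0,0,-0.8,0,0],[0,0,-0.8,0,0],[0,0,-0.8,0,0],[0,0,-0.8,0,0],[0,0,-0.8,0,0],[0,0,0,0,0],[0,0,0,0,0]]]'
```

```text
time: 2.6
position: [0.4314, 0.0174, 0.2148]
ee_rot: [1.0, -0.002, 0.0, 0.0]
force: [0.1, -0.3, -0.2]
grip_width: 0.001
grasp_force: 0.0
time: 3.4
position: [0.4315, 0.0169, 0.0708]
ee_rot: [1.0, -0.003, -0.0, 0.0]
force: [0.1, -0.1, 0.7]
grip_width: 0.003
grasp_force: 0.0
```

```bash
python3 -m crank '[[[0,0,-0.7,0,0],[0,0,-0.4,0,0],[0,0,-0.2,0,0],[0,0,-0.15,0,0],[0,0,-0.1,0,0],[0,0,0,0,0],[0,0,0,0,0],[0,0,0,0,0]]]'
```

```text
time: 4.2
position: [0.432, 0.0175, 0.0273]
ee_rot: [1.0, -0.002, 0.002, 0.0]
force: [-9.2, -3.7, 53.2]
grip_width: 0.008
grasp_force: 26.7
```

```bash
python3 -m crank '[[[0,0,0.08,0,0],[0,0,0,0,0]]]';python3 -m crank '[[[0,0,0.05,0,0],[0,0,0,0,0]]]'; python3 -m crank '[[[0,0,0.05,0,0],[0,0,0,0,0]]]'
```

```text
time: 4.4
position: [0.4319, 0.0176, 0.0282]
ee_rot: [1.0, -0.002, 0.001, 0.0]
force: [-1.6, -2.0, 9.6]
grip_width: 0.004
grasp_force: 5.0
time: 4.6
position: [0.4319, 0.0176, 0.029]
ee_rot: [1.0, -0.002, 0.001, 0.0]
force: [-0.5, -2.1, 4.5]
grip_width: 0.001
grasp_force: 2.0
time: 4.8
position: [0.4318, 0.0177, 0.0299]
ee_rot: [1.0, -0.002, 0.001, 0.0]
force: [1.4, -1.7, 2.6]
grip_width: 0.001
grasp_force: 1.7
```

The key bottomed out: the force drops to about 4.5 N once backed off, and the stop is at TCP z ≈ 0.028. Now up and over to the rack.

```bash
python3 -m crank '[[[0,0,0.5,0,0],[0,0,1,0,0],[0,0,1,0,0],[0,0,1,0,0],[0,0,1,0,0],[0,0,1,0,0],[0,0,1,0,0],[0,0.5,0.5,0,95],[0,1,0,0,95],[0,1,0,0,95],[0,1,0,0,95],[0,1,0,0,95]]]'
python3 -m crank '[[[0,1,0,0,95],[0,1,0,0,95],[0,1,0,0,95],[0,1,0,0,95],[0.1,0.5,0,0,95],[0.2,0,0,0,95],[0,0,0,0,95],[0,0,0,0,95]]]'
python3 - <<'E'
from h import *
snap("wrist","wr"); s=arm.state();print(s["position"],s["ee_rot"],s["time"])
E
```

```text
time: 6.0
position: [0.4308, 0.1541, 0.2394]
ee_rot: [1.0, -0.002, -0.0, 0.0]
force: [1.0, 0.4, 1.1]
grip_width: 0.371
grasp_force: 0.0
time: 6.8
position: [0.4404, 0.2868, 0.2394]
ee_rot: [1.0, -0.003, -0.0, 0.0]
force: [0.5, -0.8, -0.0]
grip_width: 0.991
grasp_force: 0.0
[0.44039072 0.28681402 0.23949856] [ 9.99995960e-01 -2.82953812e-03 -1.91517006e-04  1.93431839e-04] 6.85
```

View pics/wr.png

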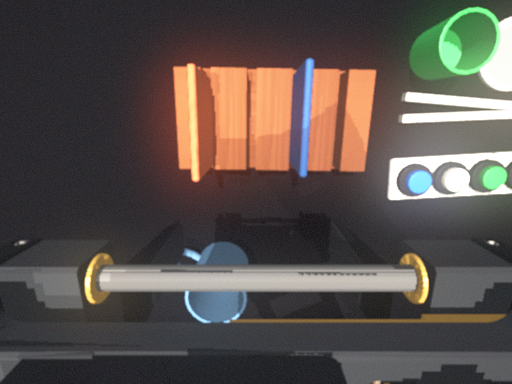

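The wrist view shows the rack, with the terracotta board's top edge running (192,66)–(197,180) and the blue board's (309,62)–(303,176). The cup is at upper right, at about (454,45).

Run:
```python
from m import *
w=cv2.imread("pics/wr.png");c=cam("wr");ct=cam("top0")
T={"terra":((117.6,182),(116.4,225)),"blue":((162,179),(162,222))}
for n,lo,hi,r in(("terra",(5,120,170),(20,255,255),(186,60,203,186)),("blue",(100,120,120),(125,255,255),(296,55,316,182))):
    m=mask(w,lo,hi,r); p=cv2.findNonZero(m)[:,0]; e=[]
    for v in(p[:,1].min(),p[:,1].max()):
        v2=min(max(v,p[:,1].min()+3),p[:,1].max()-3); e.append((np.mean(p[np.abs(p[:,1]-v2)<2,0]),v))
    P=[onz(c,*q,.13) for q in e]; print(n,np.round(e,1).tolist(),P,np.mean(P,0),"yaw",np.degrees(np.arctan2(*(P[0]-P[1])[[1,0]])),np.linalg.norm(P[0]-P[1]))
    for i in(0,1): print("  tri",tri(ct,T[n][i],c,e[i]))
```

```text
terra [[192.8, 63.0], [195.4, 181.0]] [array([0.561 , 0.3443, 0.13  ]), array([0.452 , 0.3487, 0.13  ])] [0.5065 0.3465 0.13  ] yaw -2.321479158401071 0.10908253536401369
  tri (array([0.5584, 0.3412, 0.1446]), np.float64(0.0003370887257745413))
  tri (array([0.4545, 0.3461, 0.1391]), np.float64(0.0013626984178747878))
blue [[309.5, 58.0], [302.7, 176.0]] [array([0.5646, 0.2391, 0.13  ]), array([0.4566, 0.2412, 0.13  ])] [0.5106 0.2402 0.13  ] yaw -1.0905907010198694 0.10800814249850359
  tri (array([0.5652, 0.2385, 0.1265]), np.float64(0.00014457605972916556))
  tri (array([0.4578, 0.2398, 0.1264]), np.float64(0.004186965158894802))
```

```bash
python3 -m crank '[[[0.73,0.67,0,-0.02,95],[0.73,0.67,0,0,95],[0.74,0.67,0,0,95],[0,0,-1,0,60],[0,0,-1,0,60],[0,0,-1,0,60],[0,0,-0.8,0,60],[0,0,-0.8,0,60],[0,0,-0.5,0,60],[0,0,0,0,60],[0,0,0,0,60]]]'
python3 -m crank '[[[0,0,0,0,0],[0,0,0,0,0],[0,0,0,0,0],[0,0,0,0,0],[0,0,0,0,0],[0,0,0,0,0],[0,0,0,0,0],[0,0,0,0,0]]]'
```

```text
time: 7.95
position: [0.5067, 0.3477, 0.0871]
ee_rot: [1.0, -0.018, 0.0, 0.0]
force: [-0.0, -0.5, 0.4]
grip_width: 0.633
grasp_force: 0.0
time: 8.75
position: [0.5063, 0.3482, 0.0865]
ee_rot: [1.0, -0.018, -0.0, 0.0]
force: [0.2, -0.0, 0.2]
grip_width: 0.081
grasp_force: 30.0
```

```bash
python3 -m crank '[[[0,0,0.3,0,0],[0,0,0.5,0,0],[0,0,0.8,0,0],[0,0,1,0,0],[0,0,1,0,0],[0,0,1,0,0],[0,-0.3,0.1,0,0],[0.07,-0.7,0,0,0],[0.07,-1,0,0,0],[0.07,-1,0,0,0],[0.07,-1,0,0,0],[0.07,-1,0,0,0]]]'
python3 -m crank '[[[0.1,-1,0,-0.01,0],[0.1,-1,0,-0.01,0],[0.1,-1,0,-0.01,0],[0.1,-1,0,0,0],[0.1,-1,0,0,0],[0.1,-1,0,0,0],[0.1,-1,0,0,0],[0.1,-1,0,0,0],[0.1,-1,0,0,0],[0.1,-1,0,0,0],[0.1,-1,0,0,0],[0.1,-1,0,0,0]]]'
python3 -m crank '[[[0,-1,0,0,0],[0,-1,0,0,0],[0,-1,0,0,0],[0,-1,0,0,0],[0,-0.6,0,0,0],[0,-0.3,0,0,0],[0,0,0,0,0],[0,0,0,0,0]]]'
python3 - <<'E'
from h import *
snap("wrist","wb"); s=arm.state();print(s["position"],s["ee_rot"],s["time"])
E
```

```text
time: 9.95
position: [0.5162, 0.1966, 0.227]
ee_rot: [1.0, -0.018, -0.001, 0.0]
force: [1.4, -0.6, -1.7]
grip_width: 0.082
grasp_force: 30.0
time: 11.15
position: [0.5521, -0.1632, 0.227]
ee_rot: [0.999, -0.042, -0.001, -0.0]
force: [1.0, 0.8, -2.1]
grip_width: 0.083
grasp_force: 30.0
time: 11.95
position: [0.5527, -0.3079, 0.2274]
ee_rot: [0.999, -0.041, -0.0, -0.0]
force: [0.0, 0.2, -1.3]
grip_width: 0.081
grasp_force: 30.0
[ 0.55284501 -0.30771252  0.22755898] [ 9.99157078e-01 -4.10499727e-02 -1.18898546e-04 -1.36329684e-04] 12.0
```

View pics/wb.png

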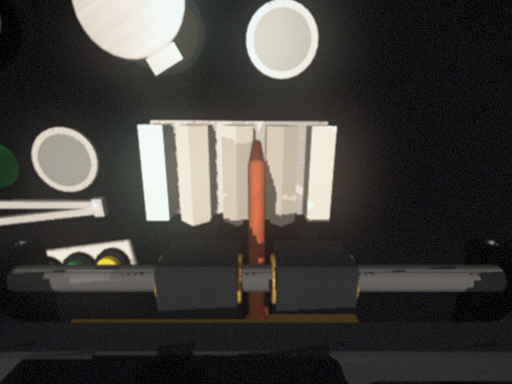

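The board hangs over the third bay, between the ridges at columns 237 and 285, and is parallel to them. I'll cross-check the dock from this view's corners before lowering.

Run:
```python
from m import *
c=cam("wb"); P=[onz(c,*p,.05)[:2] for p in((138,125),(336,127),(330,220),(146,220))]; print(np.array(P),np.mean(P,0),np.linalg.norm(P[0]-P[1]),np.linalg.norm(P[0]-P[3]))
c=cam("wd"); P=[onz(c,*p,.05)[:2] for p in((157,56),(374,76),(356,184),(157,167))]; print(np.array(P),np.mean(P,0),np.linalg.norm(P[0]-P[1]),np.linalg.norm(P[0]-P[3]))
```

```text
[[ 0.6281 -0.1724]
 [ 0.6065 -0.4063]
 [ 0.4896 -0.3976]
 [ 0.509  -0.1599]] [ 0.5583 -0.284 ] 0.23486780747421376 0.11974534432006685
[[ 0.6282 -0.1713]
 [ 0.6077 -0.4065]
 [ 0.4867 -0.3978]
 [ 0.5078 -0.16  ]] [ 0.5576 -0.2839] 0.2361078243400908 0.12097129200428472
```

```bash
python3 -m crank '[[[0.1,-0.1,-0.8,0,0],[0,0,-0.8,0,0],[0,0,-0.6,0,0],[0,0,-0.5,0,0],[0,0,-0.5,0,0],[0,0,-0.4,0,0],[0,0,-0.4,0,0],[0,0,0,0,0]]]'
python3 -m crank '[[[0,0,-0.2,0,0],[0,0,-0.2,0,0],[0,0,-0.1,0,0],[0,0,-0.1,0,0],[0,0,-0.1,0,0],[0,0,0,0,0]]]'
```

```text
time: 12.8
position: [0.5554, -0.3111, 0.1061]
ee_rot: [0.999, -0.041, -0.001, -0.001]
force: [-0.3, 0.3, -1.1]
grip_width: 0.086
grasp_force: 30.0
time: 13.4
position: [0.5559, -0.312, 0.0866]
ee_rot: [0.999, -0.041, 0.0, 0.0]
force: [0.1, -0.4, -0.6]
grip_width: 0.081
grasp_force: 30.0
```

```bash
python3 -m crank '[[[0,0,-0.02,0,40],[0,0,0,0,40],[0,0,0,0,40],[0,0,0,0,40],[0,0,0.3,0,40],[0,0,0.6,0,40],[0,0,1,0,40],[0,0,1,0,40],[0,0,1,0,60],[0,0.5,0.8,0,60],[-0.1,1,0,0,60],[-0.1,1,0,0,60]]]'
python3 -m crank '[[[-0.1,1,0,0.01,60],[-0.1,1,0,0.01,60],[-0.1,1,0,0.015,60],[-0.1,1,0,0,60],[-0.1,1,0,0,60],[-0.1,1,0,0,60],[-0.1,1,0,0,60],[-0.1,1,0,0,60],[-0.1,1,0,0,60],[-0.1,1,0,0,60],[-0.1,1,0,0,60],[-0.1,1,0,0,60]]]'
python3 -m crank '[[[-0.1,1,0,0,60],[0,1,0,0,60],[0,0.8,0,0,60],[0,0.1,0,0,60],[0,0,0,0,60]]]'
python3 - <<'E'
from h import *
snap("wrist","wr2"); snap("side","s2"); s=arm.state();print(s["position"],s["ee_rot"],s["time"])
a=cv2.imread("pics/wr2.png");b=cv2.imread("pics/s2.png")[110:300,150:330]
o=np.zeros((384,800,3),np.uint8);o[:,:440]=a[:,:440];o[:380,440:]=cv2.resize(b,(360,380));cv2.imwrite("pics/v2.png",o)
E
```

```text
time: 14.6
position: [0.5497, -0.2363, 0.2285]
ee_rot: [0.999, -0.042, 0.001, 0.001]
force: [0.1, -0.1, -0.4]
grip_width: 0.627
grasp_force: 0.0
time: 15.8
position: [0.5136, 0.1244, 0.2278]
ee_rot: [1.0, -0.014, 0.0, -0.0]
force: [-0.6, -0.4, -0.3]
grip_width: 0.631
grasp_force: 0.0
time: 16.3
position: [0.5106, 0.2104, 0.2273]
ee_rot: [1.0, -0.013, 0.0, 0.0]
force: [0.8, -0.7, -0.5]
grip_width: 0.633
grasp_force: 0.0
[0.51079836 0.20943859 0.22723976] [ 9.99899472e-01 -1.41784361e-02  8.25886303e-05  1.06534632e-04] 16.4
```

View pics/v2.png

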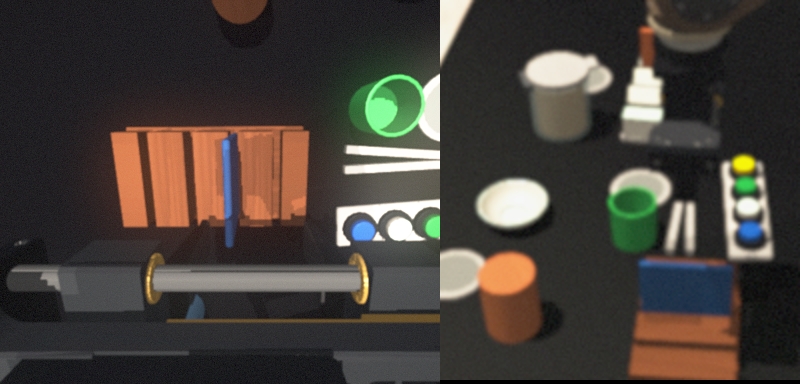

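The terracotta board stands in the dock and the blue board is still in the rack, with its top edge at (230,140–240), about 30 mm to +y. The cup hasn't been disturbed.

```bash
python3 -m crank '[[[0,1,0,0,60],[0,0.03,0,0,60],[0,0,-1,0,60],[0,0,-1,0,60],[0,0,-1,0,60],[0,0,-0.8,0,60],[0,0,-0.5,0,60],[0,0,-0.4,0,60],[0,0,0,0,60],[0,0,0,0,60]]]'
python3 -m crank '[[[0,0,0,0,0],[0,0,0,0,0],[0,0,0,0,0],[0,0,0,0,0],[0,0,0,0,0],[0,0,0,0,0],[0,0,0,0,0],[0,0,0,0,0]]]'
```

```text
time: 17.4
position: [0.5111, 0.2407, 0.0864]
ee_rot: [1.0, -0.014, 0.0, -0.0]
force: [0.4, -0.2, 0.6]
grip_width: 0.634
grasp_force: 0.0
time: 18.2
position: [0.5107, 0.2407, 0.0859]
ee_rot: [1.0, -0.014, -0.0, 0.0]
force: [0.3, -3.2, 0.7]
grip_width: 0.081
grasp_force: 30.0
```

```bash
python3 -m crank '[[[0,0,0.3,0,0],[0,0,0.5,0,0],[0,0,0.8,0,0],[0,0,1,0,0],[0,0,1,0,0],[0,0,1,0,0],[0,-0.3,0.1,0,0],[0.1,-0.7,0,-0.01,0],[0.1,-1,0,-0.01,0],[0.1,-1,0,-0.015,0],[0.1,-1,0,0,0],[0.1,-1,0,0,0]]]'
python3 -m crank '[[[0.13,-1,0,0,0],[0.13,-1,0,0,0],[0.13,-1,0,0,0],[0.13,-1,0,0,0],[0.13,-1,0,0,0],[0.13,-1,0,0,0],[0.13,-1,0,0,0],[0.13,-1,0,0,0],[0.13,-1,0,0,0],[0.13,-0.6,0,0,0],[0,-0.2,0,0,0],[0,0,0,0,0]]]'
```

```text
time: 19.4
position: [0.5253, 0.0897, 0.2265]
ee_rot: [0.999, -0.042, -0.0, -0.0]
force: [-0.1, 0.7, -0.9]
grip_width: 0.087
grasp_force: 30.0
time: 20.6
position: [0.5645, -0.203, 0.2265]
ee_rot: [0.999, -0.042, -0.0, -0.0]
force: [-0.4, -0.6, -1.2]
grip_width: 0.085
grasp_force: 30.0
```

```bash
python3 -m crank '[[[0,0,-0.8,0,0],[0,0,-0.8,0,0],[0,0,-0.6,0,0],[0,0,-0.5,0,0],[0,0,-0.5,0,0],[0,0,-0.4,0,0],[0,0,-0.4,0,0],[0,0,0,0,0]]]'
python3 -m crank '[[[0,0,-0.2,0,0],[0,0,-0.2,0,0],[0,0,-0.1,0,0],[0,0,-0.1,0,0],[0,0,-0.05,0,0],[0,0,0,0,0]]]'
```

```text
time: 21.4
position: [0.5643, -0.2021, 0.1056]
ee_rot: [0.999, -0.041, -0.001, -0.0]
force: [-0.6, 0.2, -0.5]
grip_width: 0.08
grasp_force: 30.0
time: 22.0
position: [0.5648, -0.2029, 0.0874]
ee_rot: [0.999, -0.042, -0.0, 0.0]
force: [-0.0, -0.3, -0.8]
grip_width: 0.086
grasp_force: 30.0
```

```bash
python3 -m crank '[[[0,0,-0.03,0,40],[0,0,0,0,40],[0,0,0,0,40],[0,0,0,0,40],[0,0,0.3,0,40],[0,0,0.6,0,40],[0,0,1,0,40],[0,0,1,0,40],[0,0,1,0,95],[0,0.5,0.8,0,95],[-0.2,1,0,0,95],[-0.2,1,0,0,95]]]'
python3 -m crank '[[[-0.2,1,0,0,95],[-0.2,1,0,0,95],[-0.2,1,0,0,95],[-0.2,1,0,0,95],[-0.2,1,0,0,95],[-0.2,0.6,0,0,95],[0,0,0,0,95],[0,0,0,0,95]]]'
python3 - <<'E'
from h import *
snap("wrist","wc"); snap("top","t2");snap("side","s3"); s=arm.state();print(s["position"],s["ee_rot"],s["time"])
a=cv2.imread("pics/wc.png");b=cv2.imread("pics/s3.png")[110:300,180:330];d=cv2.imread("pics/t2.png")[135:220,220:420]
o=np.zeros((600,800,3),np.uint8);o[:384,:500]=a[:,:500];o[:380,500:]=cv2.resize(b,(300,380));o[384:554,:400]=cv2.resize(d,(400,170));cv2.imwrite("pics/v3.png",o)
E
```

```text
time: 23.2
position: [0.5527, -0.1274, 0.229]
ee_rot: [0.999, -0.042, 0.001, 0.0]
force: [0.3, -0.3, -0.2]
grip_width: 0.701
grasp_force: 0.0
time: 24.0
position: [0.517, 0.04, 0.2282]
ee_rot: [0.999, -0.041, 0.0, 0.0]
force: [0.8, 0.0, 0.6]
grip_width: 1.002
grasp_force: 0.0
[0.51707682 0.0392371  0.22771767] [ 9.99120140e-01 -4.19394891e-02  1.29289021e-04  9.62030236e-05] 24.15
```

View pics/v3.png

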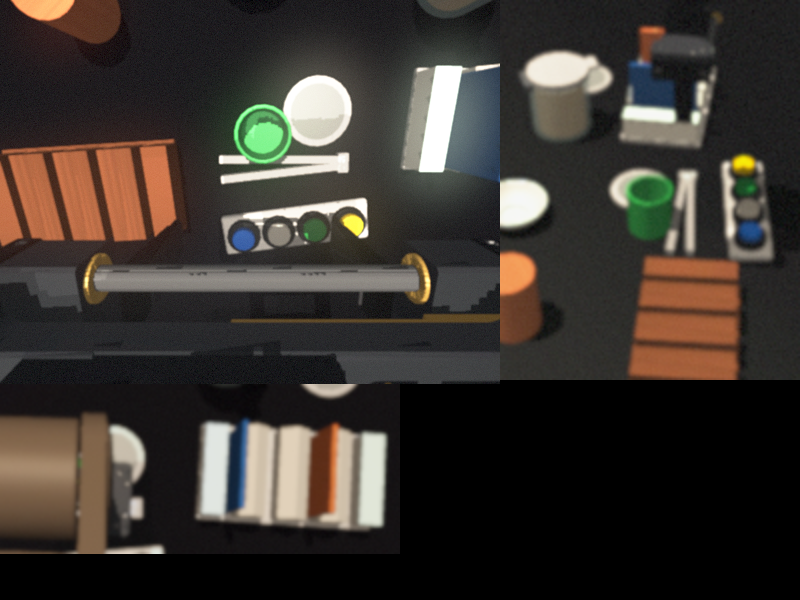

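The rack is empty and both boards stand in the dock: blue in the leftmost bay, terracotta in the third. The cup has been knocked aside, with its rim now at wrist pixel (263,134), close to the tong and pad. Re-measuring.

Run:
```python
from m import *
w=cv2.imread("pics/wc.png");c=cam("wc");s=cv2.imread("pics/s3.png");cs=cam("s3")
m=mask(w,(45,60,40),(90,255,255),(225,95,300,170));k=cv2.convexHull(big(m));q=cv2.fitEllipse(k);print("cup",q)
for z in(.06,.068):
    X=onz(c,*q[0],z);print(z,X,np.linalg.norm(onz(c,q[0][0]-q[1][0]/2,q[0][1],z)-onz(c,q[0][0]+q[1][0]/2,q[0][1],z)))
m2=mask(s,(45,60,20),(90,255,255),(235,190,275,235));k2=big(m2);print(cv2.boundingRect(k2))
X=onz(c,*q[0],.068);x,y,wd,h=cv2.boundingRect(k2)
print("side proj rim, foot",proj(cs,X),proj(cs,[X[0],X[1],0]), "rim near edge",proj(cs,X+[0,.033,0]),"rim far",proj(cs,X-[0,.033,0]))
m=mask(w,(0,0,140),(180,60,255),(280,70,355,150));k=cv2.convexHull(big(m));q=cv2.fitEllipse(k);P=onz(c,*q[0],.008);print("pad",q,P)
print("tong pts",[onz(c,*p,.012)[:2] for p in((222,156),(348,153),(348,172),(222,180))])
```

```text
cup ((254.12710571289062, 131.49560546875), (70.19637298583984, 82.3825454711914), 139.51788330078125)
0.06 [0.5742 0.0386 0.06  ] 0.08146274791354834
0.068 [0.5746 0.0385 0.068 ] 0.07953765762119858
(243, 197, 25, 34)
side proj rim, foot (np.float64(252.2302847645289), np.float64(206.02717513689316)) (np.float64(252.70955874533382), np.float64(224.1517697710431)) rim near edge (np.float64(251.26706475015632), np.float64(213.72821502736545)) rim far (np.float64(253.15404778607078), np.float64(198.64159783151385))
pad ((317.0015563964844, 110.1397476196289), (67.90747833251953, 72.70130920410156), 26.830734252929688) [ 0.5923 -0.0453  0.008 ]
tong pts [array([0.5432, 0.0853]), array([ 0.5333, -0.0848]), array([ 0.5072, -0.0848]), array([0.5101, 0.0891])]
```

Run:
```python
from m import *
w=cv2.imread("pics/wc.png");c=cam("wc");cs=cam("s3");s=cv2.imread("pics/s3.png")
for v in(100,130,160):
    m=mask(w,(45,90,v),(90,255,255),(225,95,300,170));k=cv2.convexHull(big(m));q=cv2.fitEllipse(k);X=onz(c,*q[0],.068)
    d=[np.linalg.norm(onz(c,q[0][0]-a/2,q[0][1],.068)-onz(c,q[0][0]+a/2,q[0][1],.068)) for a in q[1]]
    print(v,np.round(q[0],1),np.round(q[1],1),X,d,"foot",proj(cs,[X[0],X[1]+.031,0]),"far rim",proj(cs,[X[0],X[1]-.033,.068]))
for v in(20,40,60):
    print(cv2.boundingRect(big(mask(s,(45,100,v),(90,255,255),(235,190,275,235)))))
```

```text
100 [262.2 133.2] [58.  60.3] [0.5719 0.0295 0.068 ] [np.float64(0.06582447894149829), np.float64(0.0684006795540968)] foot (np.float64(253.03989750605703), np.float64(229.35565745357076)) far rim (np.float64(254.33390740993633), np.float64(196.70712144204526))
130 [262.3 133.4] [57.4 59.9] [0.5717 0.0294 0.068 ] [np.float64(0.06515050651271291), np.float64(0.06795935752233737)] foot (np.float64(253.0876054280127), np.float64(229.3372848591517)) far rim (np.float64(254.38127620466327), np.float64(196.69037173132426))
160 [262.4 133.4] [57.  59.4] [0.5717 0.0294 0.068 ] [np.float64(0.06474064457037813), np.float64(0.06742238712490765)] foot (np.float64(253.11718225669355), np.float64(229.31995689180096)) far rim (np.float64(254.41062289041133), np.float64(196.67458716657399))
(243, 199, 24, 31)
(243, 199, 24, 31)
(243, 199, 24, 31)
```

The cup is now at (0.572, 0.029). Its rim spans 66–68 mm at z = 0.068, so it is upright, and the pad is at (0.592, -0.045). Grasping from outside.

```bash
python3 -m crank '[[[0.91,-0.16,0,0,95],[0.91,-0.16,0,0,95],[0,0,-1,0,95],[0,0,-1,0,95],[0,0,-1,0,95],[0,0,-1,0,95],[0,0,-1,0,95],[0,0,-0.8,0,95],[0,0,-0.5,0,95],[0,0,-0.2,0,95],[0,0,0,0,95],[0,0,0,0,95]]]'
python3 -m crank '[[[0,0,0,0,40],[0,0,0,0,40],[0,0,0,0,40],[0,0,0,0,40],[0,0,0,0,40],[0,0,0,0,40]]]'
```

```text
time: 25.35
position: [0.5718, 0.0301, 0.0332]
ee_rot: [0.999, -0.042, 0.0, 0.0]
force: [-0.7, -0.8, -0.3]
grip_width: 0.999
grasp_force: 0.0
time: 25.95
position: [0.5715, 0.0304, 0.0328]
ee_rot: [0.999, -0.041, 0.0, 0.0]
force: [-0.4, -0.4, 4.4]
grip_width: 0.691
grasp_force: 30.0
```

```bash
python3 -m crank '[[[0,0,0.5,0,40],[0,0,0.8,0,40],[0.2,-0.6,0,0,40],[0.2,-0.8,0,0,40],[0.2,-0.8,0,0,40],[0.08,-0.32,0,0,40],[0,0,0,0,40],[0,0,0,0,40],[0,0,-0.4,0,40],[0,0,-0.3,0,40],[0,0,-0.2,0,40],[0,0,0,0,40]]]'
python3 -m crank '[[[0,0,-0.08,0,40],[0,0,-0.03,0,40],[0,0,0,0,40]]]'
```

```text
time: 27.15
position: [0.5912, -0.0447, 0.0432]
ee_rot: [0.999, -0.041, -0.001, -0.0]
force: [0.1, 0.3, -1.0]
grip_width: 0.686
grasp_force: 30.0
time: 27.45
position: [0.5919, -0.0451, 0.0413]
ee_rot: [0.999, -0.041, 0.0, 0.0]
force: [-0.6, -0.3, -1.1]
grip_width: 0.688
grasp_force: 30.0
```

```bash
python3 -m crank '[[[0,0,0,0,95],[0,0,0,0,95],[0,0,0,0,95],[0,0,0,0,95],[0,0,0.4,0,95],[0,0,1,0,95],[0,0,1,0,95],[0,0,1,0,95],[0,0,1,0,95],[0,0,1,0,0],[0,0,1,0,0],[-1,0,0,0,0]]]'
python3 -m crank '[[[-1,0,0,0,0],[-0.8,0,0,0,0],[-0.8,0,0,0,0],[-0.8,0,0,0,0],[-0.8,-0.3,0,0,0],[-0.2,-1,0,0,0],[0,0,0,0,0],[0,0,0,0,0]]]'
python3 - <<'E'
from m import *
w_=snap("wrist","we"); snap("top","t3");snap("side","s4"); s=arm.state();print(s["position"],s["ee_rot"],s["time"])
a=cv2.imread("pics/we.png");b=cv2.imread("pics/s4.png")[110:300,180:330]
d=cv2.imread("pics/t3.png")[135:250,220:420]
o=np.zeros((600,800,3),np.uint8);o[:384,:500]=a[:,:500];o[:380,500:]=cv2.resize(b,(300,380));o[384:600,:376]=cv2.resize(d,(376,216));cv2.imwrite("pics/v4.png",o)
for n in("we","t3"):
    im=cv2.imread(f"pics/{n}.png");c=cam(n);m=mask(im,(45,90,60),(90,255,255),(0,0,512,384) if n=="we" else (240,150,300,195))
    for k in cv2.findContours(m,0,1)[0]:
        if cv2.contourArea(k)>200:
            q=cv2.fitEllipse(cv2.convexHull(k));print(n,np.round(q[0],1),np.round(q[1],1),onz(c,*q[0],.076),onz(c,*q[0],.033))
E
```

```text
time: 28.65
position: [0.5646, -0.0455, 0.2377]
ee_rot: [0.999, -0.041, 0.004, 0.001]
force: [-0.6, -0.5, -0.1]
grip_width: 0.803
grasp_force: 0.0
time: 29.45
position: [0.4298, -0.0844, 0.234]
ee_rot: [0.999, -0.042, 0.001, 0.0]
force: [0.5, -0.7, 1.0]
grip_width: 0.129
grasp_force: 0.0
[ 0.43   -0.0837  0.2335] [ 0.9991 -0.0412  0.0001  0.    ] 29.6
we [218.4 174.9] [23.8 24.2] [ 0.4414 -0.0401  0.076 ] [ 0.4334 -0.0335  0.033 ]
we [206.3  34. ] [64.8 79.3] [ 0.5898 -0.0452  0.076 ] [ 0.6012 -0.0393  0.033 ]
t3 [275.9 168.1] [23.3 28.7] [ 0.5923 -0.0441  0.076 ] [ 0.5981 -0.0458  0.033 ]
```

View pics/v4.png

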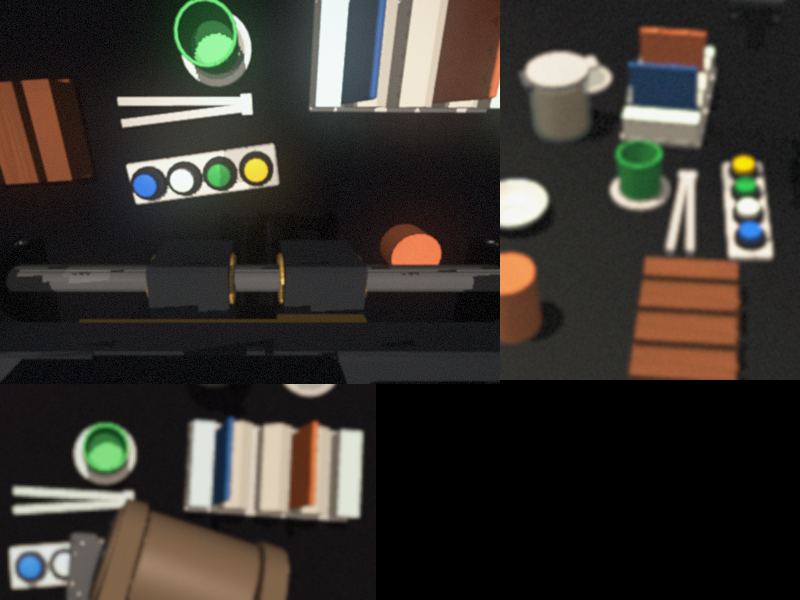

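Everything is loaded: the cup is centred on its pad to within about 2 mm and both boards are upright in the dock. Before pressing a programme key I'll check the boards' top height and the key positions from this view.

Run:
```python
from m import *
t=cv2.imread("pics/t3.png");s=cv2.imread("pics/s4.png");ct=cam("t3");cs=cam("s4")
for n,lo,hi,rt,rs,ctr in[("blue",(100,110,60),(125,255,255),(330,150,350,208),(238,138,285,168),(.565,-.203)),("terra",(3,100,80),(20,255,255),(370,150,400,208),(245,118,290,148),(.556,-.311))]:
    m=mask(s,lo,hi,rs);k=big(m);x,y,w,h=cv2.boundingRect(k);print(n,"side bbox",x,y,w,h)
    yw=np.radians(-4.8);d=np.array([np.cos(yw),np.sin(yw)])*.055
    for z in(.13,.14,.15):print("  z",z,[np.round(proj(cs,[*(np.array(ctr)+g*d),z]),1).tolist() for g in(1,-1)])
    m=mask(t,lo,hi,rt);print("  top bbox",cv2.boundingRect(big(m)),[np.round(proj(ct,[*(np.array(ctr)+g*d),.13]),1).tolist() for g in(1,-1)])
im=cv2.imread("pics/we.png");c=cam("we")
for n,lo,hi,r in(("y",(22,120,100),(35,255,255),(235,145,280,195)),("g",(50,90,40),(85,255,255),(200,155,236,195)),("b",(95,120,60),(118,255,255),(128,165,165,203))):
    q=cv2.fitEllipse(cv2.convexHull(big(mask(im,lo,hi,r))));print(n,q[0],onz(c,*q[0],.033))
```

```text
blue side bbox 244 140 34 24
  z 0.13 [[243.7, 140.4], [278.5, 142.9]]
  z 0.14 [[243.6, 137.7], [278.6, 140.1]]
  z 0.15 [[243.5, 134.9], [278.6, 137.3]]
  top bbox (338, 152, 7, 45) [[343.3, 152.4], [341.3, 197.2]]
terra side bbox 249 123 35 22
  z 0.13 [[249.5, 123.6], [282.3, 125.8]]
  z 0.14 [[249.4, 120.9], [282.4, 123.1]]
  z 0.15 [[249.3, 118.2], [282.4, 120.4]]
  top bbox (374, 154, 17, 48) [[387.8, 155.0], [386.2, 199.9]]
y (255.43881225585938, 169.7247314453125) [ 0.4362 -0.083   0.033 ]
g (218.4366912841797, 174.9226531982422) [ 0.4334 -0.0335  0.033 ]
b (144.85693359375, 185.040771484375) [0.428  0.0662 0.033 ]
```

Both boards' top edges fit z = 130 mm, so they are fully down. Pressing yellow.

```bash
python3 -m crank '[[[0.2,0.03,0,0,0],[0,0,-1,0,0],[0,0,-1,0,0],[0,0,-1,0,0],[0,0,-1,0,0],[0,0,-1,0,0],[0,0,-0.8,0,0],[0,0,-0.3,0,0],[0,0,0,0,0],[0,0,0,0,0]]]'
```

```text
time: 30.6
position: [0.4363, -0.0832, 0.0509]
ee_rot: [0.999, -0.041, 0.0, 0.0]
force: [0.8, -0.2, 0.4]
grip_width: 0.008
grasp_force: 0.0
```

```bash
python3 -m crank '[[[0,0,-0.4,0,0],[0,0,-0.2,0,0],[0,0,-0.1,0,0],[0,0,-0.05,0,0],[0,0,0,0,0],[0,0,0,0,0],[0,0,0,0,0]]]'
```

```text
time: 31.3
position: [0.4364, -0.0834, 0.0282]
ee_rot: [0.999, -0.041, 0.001, 0.0]
force: [2.3, 2.5, 5.9]
grip_width: 0.007
grasp_force: 3.2
```

```bash
python3 -m crank '[[[0,0,-0.02,0,0],[0,0,0,0,0],[0,0,0,0,0]]]'; python3 -m crank '[[[0,0,0.2,0,0],[0,0,0.5,0,0],[0,0,0.5,0,0],[0,0,0,0,0],[-0.07,1,0,0,0],[-0.07,1,0,0,0],[-0.07,1,0,0,0],[-0.07,1,0,0,0],[-0.05,0.98,0,0,0],[0,0,0,0,0],[0,0,0,0,0]]]'
```

```text
time: 31.6
position: [0.4364, -0.0834, 0.0281]
ee_rot: [0.999, -0.041, 0.001, 0.0]
force: [1.2, 2.6, 16.1]
grip_width: 0.005
grasp_force: 8.1
time: 32.7
position: [0.4255, 0.0665, 0.0627]
ee_rot: [0.999, -0.041, -0.001, 0.0]
force: [-0.4, -0.1, 0.8]
grip_width: 0.003
grasp_force: 0.0
```

Yellow reached its hard stop. Now blue.

```bash
python3 -m crank '[[[0.08,0,-0.4,0,0],[0,0,-0.4,0,0],[0,0,-0.2,0,0],[0,0,-0.1,0,0],[0,0,-0.06,0,0],[0,0,0,0,0],[0,0,0,0,0],[0,0,0,0,0]]]'
```

```text
time: 33.5
position: [0.4284, 0.066, 0.0286]
ee_rot: [0.999, -0.042, 0.0, 0.0]
force: [-0.5, -3.1, 3.8]
grip_width: 0.005
grasp_force: 2.1
```

```bash
python3 -m crank '[[[0,0,-0.03,0,0],[0,0,0,0,0],[0,0,0,0,0]]]'; python3 -m crank '[[[0,0,-0.02,0,0],[0,0,0,0,0],[0,0,0,0,0]]]'
```

```text
time: 33.8
position: [0.4284, 0.0661, 0.0281]
ee_rot: [0.999, -0.041, 0.0, 0.0]
force: [-2.3, -3.5, 14.7]
grip_width: 0.003
grasp_force: 7.6
time: 34.1
position: [0.4284, 0.0661, 0.0279]
ee_rot: [0.999, -0.041, 0.001, 0.0]
force: [-4.1, -4.0, 24.5]
grip_width: 0.006
grasp_force: 12.3
```

```bash
python3 -m crank '[[[0,0,0.2,0,0],[0,0,0.5,0,0],[0,0,0.5,0,0],[0,0,0,0,0],[0.05,-1,0,0,0],[0.05,-1,0,0,0],[0.05,-1,0,0,0],[0.02,-0.32,0,0,0],[0,0,0,0,0],[0,0,0,0,0]]]';  python3 -m crank '[[[0,0,-0.4,0,0],[0,0,-0.4,0,0],[0,0,-0.2,0,0],[0,0,-0.1,0,0],[0,0,-0.06,0,0],[0,0,0,0,0],[0,0,0,0,0],[0,0,0,0,0]]]'
```

```text
time: 35.1
position: [0.4331, -0.0328, 0.0625]
ee_rot: [0.999, -0.042, -0.0, -0.0]
force: [-0.4, -1.6, -0.4]
grip_width: 0.004
grasp_force: 0.0
time: 35.9
position: [0.4334, -0.0332, 0.0284]
ee_rot: [0.999, -0.041, 0.0, 0.0]
force: [-1.1, 3.2, 4.3]
grip_width: 0.003
grasp_force: 2.1
```

```bash
python3 -m crank '[[[0,0,-0.04,0,0],[0,0,0,0,0],[0,0,0,0,0]]]'; python3 -m crank '[[[0,0,0.2,0,0],[0,0,0.5,0,0],[0,0,1,0,0],[0,0,1,0,0],[0,0,1,0,0],[0,0,1,0,0],[0,0,1,0,0],[0,0,1,0,0],[0,0,0,0,0],[0,0,0,0,0],[0,0,0,0,0]]]'
python3 - <<'E'
from m import *
snap("side","s5"); o=cv2.resize(cv2.imread("pics/s5.png")[110:300,130:330],(600,570));cv2.imwrite("pics/v5.png",o)
E
```

```text
time: 36.2
position: [0.4334, -0.0333, 0.0279]
ee_rot: [0.999, -0.041, 0.0, 0.0]
force: [-4.0, 4.2, 24.4]
grip_width: 0.004
grasp_force: 11.9
time: 37.3
position: [0.433, -0.0334, 0.227]
ee_rot: [0.999, -0.042, -0.001, -0.0]
force: [-0.2, 0.2, -0.4]
grip_width: 0.004
grasp_force: 0.0
```

View pics/v5.png

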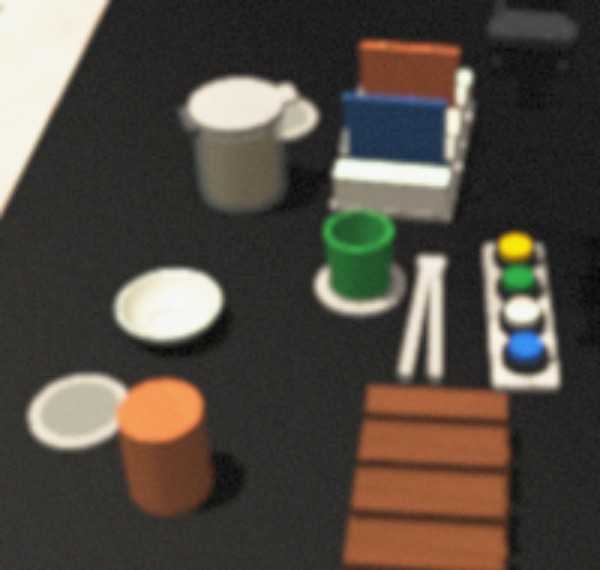

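Both boards stand in the dock (blue at (395,130), terracotta at (410,70)), the cup is upright on its pad at (360,260), all keys are up, and the arm is clear.

```bash
python3 -c "from bench import arm; print(arm.job_done())"
```

```text
the job is handed in; nothing more can be done
None
```

The job is handed in, though no verdict came back: the white key was pressed first, both boards present (terracotta and blue) are fully down in the dock, the cup stands centred on its pad, and yellow, blue and green were then pressed to their stops in order.

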